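# Rake the waste out of a stopped housing

## Robot

A 6-joint arm with a two-finger parallel gripper is mounted at the origin on the work surface. World frame = base frame: x ahead of the robot, y to its left, z up, the work surface at z = 0. Lengths are in m, angles in degrees, forces in N, time in s.
With the tool pointing down it reaches from about 0.4 to 0.825 m from the base axis. Payload 7 kg.
Tool frame: the origin (TCP) lies midway between the tips of the shut fingers; the grasp point (between the pads) lies 19 mm behind it; z points along the fingers, y is the line along which they close (so a half turn about z gives the same grasp; the last joint's range is limited). The gripper opens to 88 mm and grips with 3 to 60 N. Pads are 19 mm wide; open, the fingers measure 130 mm over their backs; the gripper's body (78 mm by 193 mm) begins 47 mm behind the grasp point.
Start: joints at [-56.66, 20.546, 0.682, 0, -70.136, -16.507], TCP at [0.195, -0.646, 0.227] pointing down, gripper open.
Joint ranges: [-176.03, 176.03], [-82.01, 121.73], [-58.28, 71.71], [-173.87, 95.51], [-174.79, -0.11], [-173.66, 173.66]. Speed limits (degrees/s): [136.94, 136.94, 172.46, 180, 180, 180].

## Interface

Orientations are given as [roll, pitch, yaw] about the fixed x, y, z axes, in that order (R = Rz(yaw) Ry(pitch) Rx(roll)).
In Python, from plant import get_state, optics, order gives the robot as it stands. The module is installed in compiled form; this text tells all that it offers.
- The arm moves only by the tool send_rows, never from a script. Its argument "moves" is a list of rows, each an object with "slide": the shift along the tool's x, y, z as a fraction of full scale, a list of three; "turn": the turn about the tool's z as a fraction of full scale; "gripper": the opening, from 0 (shut) to 1 (fully open). A call has exactly 5 rows; each row is the pose to reach, as a shift and turn from the pose commanded when the call began, along the tool's axes at that moment; what a row does not reach only later rows make up. Full scale, the value 1, is 150 mm for a shift and 90 degrees for a turn. A row lasts 1/12 s, in which the tool goes at most 41.7 mm and 7.16 degrees, less where a joint would pass 70% of its speed; a pose out of reach is approached as far as the arm can. A call with a number of a shift or a turn outside -1 to 1 is refused whole. A call with a gripper value outside its range is refused whole. The fingers move at their own pace and stop on an object; "newtons" is the grip in N (left out, the last holds). Time passes only in rows, so rows that repeat a pose let the fingers close, or fill a call up. It gives the time, the measured TCP pose, the force, the opening and the grip force at its end, in the units of the state.
- get_state(): the state, without advancing time (a new reading comes with each control period).
- optics.capture(name): name is "scene" or "top" or "wrist"; returns a dict with "img" (400x640x3 uint8, red, green, blue), "intrinsics" (3x3 intrinsics, pixels), "origin" and "attitude" of the camera in the world. Camera axes: x right, y down, z forward; pixel columns grow to the right and rows downward; lengths in m; the calibration is good to about 2 mm. A picture is of the moment at which its call begins. There is no depth.
- order.close_job(): hands the job in; it is judged then, once.
Trained networks look in the newest picture that a camera, given by its name, has taken for a name from the list of things; names that differ only in an ending like _2 or _b are one class to them, and where a whole thing is asked for, a point or a joint stands for the part that bears it (a point fixed in the world has none). Each returns a list of dicts, best first, with "p" (0 to 1); they miss things now and then, are a little off and sometimes report something else, mostly with a low value. They report only what shows in the picture. A call takes as long as a camera call.
- optics.look_for(camera, name): "location" ([x, y, z] in m, in world coordinates, good to about 4 mm: the middle of the surface that is visible of it).
The state is a dict: "time_s": time; "joints": joint angles; "qd": joint speeds; "joint_torque": joint torques, N m; "tcp_pos": TCP position; "eef_rot": TCP orientation; "contact_force": force on the tool from outside, world axes, zero at the start; "moment": the same for the moment, N m; "gripper_width": finger opening in m; "gripper_force": force on a finger pad.
Only numpy, scipy, OpenCV 4.12 (cv2) and the standard library are available. Lean on these libraries where they do the work, as an engineer would, in place of code of your own. Each camera call takes 0.05 s, during which the arm holds its last target. There are 200 camera calls.

## Task

Clear the waste out of the groove in the clamped board: take the hooked rake from the tool rest, set its tip down to the bottom of the groove at the closed end, behind the waste, and run it along the bottom to the open end at about a hand's breadth a second, without digging into the wood, so that all three waste blocks drop into the steel tray. Then lay the rake back in its bay of the rest as it lay before, hook hanging down. Keep the fingers off the waste and leave the other tools where they are.

Things in the scene. Friction and masses are not known exactly. Their poses are not given: they have to be found in the camera images.
- panel: pale wooden board 300 x 300 x 40 mm, lying flat on two 45 mm bearers, fixed by two steel holdfasts on its +x side (local x 95 to 215, y +/-75, up to 175 mm high). Origin: bench level under the board's centre, z up. Top at z = 85 mm. A straight groove 24 mm wide, 16 mm deep runs along its y axis at x = 0, floor at z = 69 mm, closed at y = +120 mm, open at the edge y = -150 mm.
- groove_end (a point): middle of the groove's floor at its closed end (board's y = +120 mm)
- groove_mouth (a point): middle of the groove's floor at its open end (board's y = -150 mm)
- waste1: loose pale wooden waste block in the groove, 60 mm long along the groove, 20 mm wide, 14 mm high (stepped top), about 13 g; origin: centre of its underside. Of the three it lies nearest the closed end, where the groove is free for at least 40 mm.
- waste2: the like, the middle block
- waste3: the like, the block nearest the mouth
- tray: open steel tray on the bench, fixed, 200 (x) x 160 (y) x 42 mm high, walls 4 mm, one edge tucked about 20 mm under the board below the groove's mouth, so that what leaves the mouth drops into it. Origin: centre of its underside.
- rake: groove rake, about 0.13 kg: wooden handle 120 long (x) x 20 wide (y) x 24 mm high (z), then an 8 mm steel shank along +x, bent straight down (-z) at x = 150 mm into the working tip, a round rod 10 mm thick. Origin: centre of the handle, where it is gripped from above across its width. It lies level in the rest, its axes parallel to the rest's.
- rake_tip (a point): lower end of the rake's tip, at x = +150 mm, z = -65 mm from the handle's centre
- rest: fixed dark wooden tool rest, 200 x 190 mm, two cross pieces with notches (cheeks 14 mm): at x = -45 mm 30 mm wide, floor 88 mm high, for the handle; at x = +100 mm 24 mm wide, floor 96 mm high, for the shank. Bays at y = +50 and -50 mm: one holds the rake, the other the chisel. Origin at bench level; a tool in its bay has its origin at x = 0, y = +/-50, z = 100 mm here, hook or blade to +x.
- chisel: chisel with the same wooden handle but a straight flat blade (16 mm wide, to x = 197 mm), in the other bay of the rest; origin at the centre of its handle; leave alone
- pencil: flat red carpenter's pencil 150 x 15 x 8 mm, loose on the board's top, along the groove and some 90 to 110 mm from it on the -x side; origin centre of its underside; leave alone
- mallet: wooden mallet standing on its head (85 x 150 x 75 mm), handle up to 270 mm; origin centre of its underside; leave alone
- plane: wooden bench plane 240 x 62 mm, 115 mm high; origin centre of its sole; leave alone
- bevel: sliding bevel lying flat, stock 130 x 26 x 20 mm, steel blade; origin centre of the stock's underside; leave alone
- square: try square lying flat, stock 130 x 22 x 20 mm along y, blade 200 mm along x at its far end; origin under the near end of the stock; leave alone

How it is judged:
By the outcome, as a careful person would: the job done as asked, in the order asked, and still so for the second after the job is handed in, with the robot touching nothing.
It also fails if it takes over 51 s, if anything falls off the work surface, if the arm or the gripper's body presses on something with over 40 N, if the wrist force passes 120 N, or if a joint passes its speed limit or range.

## Working session

There is one attempt and no reset: what is moved stays moved. The work goes in short steps, Python scripts to look and compute and a tool call to move; the robot and the scene stay as the last step left them, time stands still between calls to the robot, and variables do not carry over. Pictures are saved under pics/ and viewed, at most 10 in all, crops included, and the job is handed in when it is done.

Besides the shell and the picture viewer there is one more tool, called after "Emit:" in YAML: its name, and indented under it one key for each argument. send_rows: Moves the arm, as the interface text tells. Shift numbers are shares of 150 mm and turn numbers shares of 90 degrees, none past 1 either way. Its arguments: {"type":"object","properties":{"moves":{"type":"array"},"newtons":{"type":"number"}},"required":["moves"]}

```bash
mkdir -p pics
cat > h.py <<'E'
import numpy as np,cv2
from plant import get_state,optics,order
def cap(n,f=None):
    c=optics.capture(n)
    if f: cv2.imwrite('pics/'+f,c['img'][:,:,::-1])
    return c
E
python3 - <<'E'
from h import *
s=get_state(); print({k:np.round(s[k],3).tolist() for k in ('time_s','tcp_pos','eef_rot','gripper_width','contact_force')})
for cam in ('scene','top'):
    c=cap(cam,cam+'0.png'); print(cam,np.round(c['intrinsics'],1).tolist(),np.round(c['origin'],3),np.round(c['attitude'],3).tolist())
    for n in ['panel','groove_end','groove_mouth','waste1','waste2','waste3','tray','rake','rake_tip','rest','chisel','pencil','mallet','plane']:
        print(n,[(np.round(d['location'],3).tolist(),round(d['p'],2)) for d in optics.look_for(cam,n)[:3]])
E
```

```text
{'time_s': 0.0, 'tcp_pos': [0.195, -0.646, 0.226], 'eef_rot': [179.906, -0.008, -163.173], 'gripper_width': 0.087, 'contact_force': [-0.216, 0.155, 0.061]}
scene [[415.5, 0.0, 318.1], [0.0, 415.5, 202.3], [0.0, 0.0, 1.0]] [1.146 0.386 0.978] [-137.417, -0.031, 124.169]
panel [([0.602, -0.068, 0.085], 0.75), ([0.514, 0.402, 0.111], 0.31)]
groove_end [([0.602, -0.059, 0.092], 0.95), ([0.46, -0.023, 0.094], 0.72)]
groove_mouth [([0.603, -0.063, 0.082], 0.78)]
waste1 []
waste2 []
waste3 []
tray [([0.478, -0.344, 0.003], 0.6), ([0.27, -0.264, 0.018], 0.54), ([0.543, -0.115, 0.086], 0.39)]
rake [([0.516, 0.401, 0.109], 0.56), ([0.56, -0.042, 0.081], 0.24)]
rake_tip [([0.52, 0.398, 0.106], 0.74)]
rest [([0.503, 0.362, 0.042], 0.89), ([0.527, -0.193, 0.082], 0.31), ([0.188, 0.336, 0.008], 0.16)]
chisel [([0.524, 0.297, 0.106], 0.78)]
pencil [([0.455, -0.024, 0.095], 0.8)]
mallet [([0.389, -0.494, 0.073], 0.83)]
plane [([0.59, -0.542, 0.042], 0.73), ([0.187, 0.336, 0.011], 0.47)]
top [[449.2, 0.0, 315.7], [0.0, 449.2, 207.7], [0.0, 0.0, 1.0]] [ 0.131 -0.08   1.567] [-167.05, 0.358, -92.592]
panel [([0.388, -0.469, 0.073], 0.74), ([0.566, -0.075, 0.087], 0.55)]
groove_end [([0.571, -0.071, 0.088], 0.77)]
groove_mouth [([0.572, -0.077, 0.087], 0.8), ([0.498, 0.354, 0.01], 0.54)]
waste1 [([0.522, -0.204, 0.082], 0.64), ([0.5, 0.401, 0.111], 0.6)]
waste2 [([0.522, -0.204, 0.082], 0.64), ([0.5, 0.401, 0.111], 0.6)]
waste3 [([0.522, -0.204, 0.082], 0.64), ([0.5, 0.401, 0.111], 0.6)]
tray [([0.495, -0.309, 0.003], 0.65)]
rake [([0.498, 0.399, 0.114], 0.88)]
rake_tip [([0.498, 0.398, 0.115], 0.71)]
rest [([0.496, 0.351, 0.009], 0.86)]
chisel [([0.501, 0.297, 0.107], 0.69)]
pencil [([0.453, -0.027, 0.092], 0.76), ([0.497, 0.402, 0.113], 0.75)]
mallet [([0.388, -0.466, 0.074], 0.57)]
plane [([0.571, -0.545, 0.042], 0.86)]
```

View pics/scene0.png

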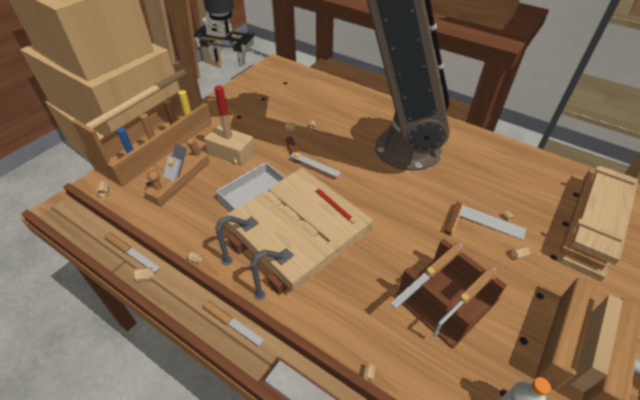

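View pics/top0.png

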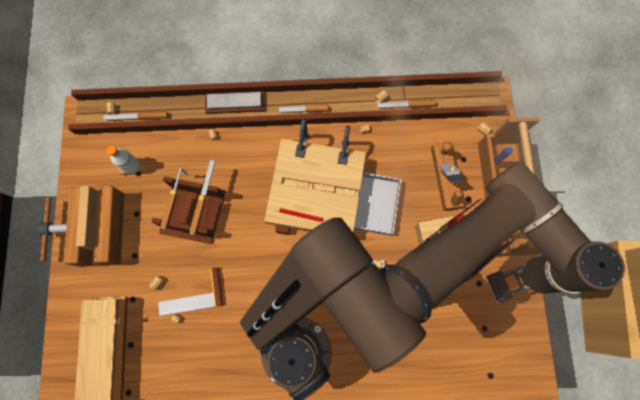

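The scene view shows the rest near (450,290) with the chisel on the left and the hooked rake on the right. It also shows the board at about (300,220) with three blocks in the groove, and the tray at (250,185). In the top view, the groove runs from (282,180) to (364,190) and the rest is at (195,205). I'll go over the board with the wrist camera, then on to the rest.

Emit:
send_rows:
  moves:
    - {"slide": [-0.1, 0.1, -0.28], "turn": 0, "gripper": 1}
    - {"slide": [-0.2, 0.2, -0.55], "turn": 0, "gripper": 1}
    - {"slide": [-0.25, 0.25, -0.8], "turn": 0, "gripper": 1}
    - {"slide": [-0.3, 0.3, -1], "turn": 0, "gripper": 1}
    - {"slide": [-0.35, 0.35, -1], "turn": 0, "gripper": 1}

```text
time_s: 1.92
tcp_pos: [0.2312, -0.5823, 0.3857]
eef_rot: [-179.3, 0.1, -163.1]
contact_force: [-0.1, -0.6, 0.7]
gripper_width: 0.0876
gripper_force: 0.0
```

Emit:
send_rows:
  moves:
    - {"slide": [-0.18, 0.18, -0.05], "turn": 0, "gripper": 1}
    - {"slide": [-0.36, 0.36, -0.1], "turn": 0, "gripper": 1}
    - {"slide": [-0.54, 0.54, -0.15], "turn": 0, "gripper": 1}
    - {"slide": [-0.72, 0.72, -0.15], "turn": 0, "gripper": 1}
    - {"slide": [-0.9, 0.9, -0.15], "turn": 0, "gripper": 1}

```text
time_s: 2.33
tcp_pos: [0.3211, -0.4108, 0.3997]
eef_rot: [-179.9, 0.1, -163.2]
contact_force: [0.7, -1.0, 0.6]
gripper_width: 0.0875
gripper_force: 0.0
```

Emit:
send_rows:
  moves:
    - {"slide": [-0.18, 0.18, 0], "turn": 0, "gripper": 1}
    - {"slide": [-0.36, 0.36, 0], "turn": 0, "gripper": 1}
    - {"slide": [-0.54, 0.54, 0], "turn": 0, "gripper": 1}
    - {"slide": [-0.72, 0.72, 0], "turn": 0, "gripper": 1}
    - {"slide": [-0.9, 0.9, 0], "turn": 0, "gripper": 1}

```text
time_s: 2.75
tcp_pos: [0.411, -0.2422, 0.3995]
eef_rot: [-180.0, 0.1, -163.2]
contact_force: [1.6, 0.2, -0.0]
gripper_width: 0.0878
gripper_force: 0.0
```

Emit:
send_rows:
  moves:
    - {"slide": [-0.16, 0.18, 0], "turn": 0.06, "gripper": 1}
    - {"slide": [-0.32, 0.36, 0], "turn": 0.12, "gripper": 1}
    - {"slide": [-0.48, 0.54, 0], "turn": 0.18, "gripper": 1}
    - {"slide": [-0.6, 0.7, 0], "turn": 0.24, "gripper": 1}
    - {"slide": [-0.65, 0.75, 0], "turn": 0.3, "gripper": 1}

```text
time_s: 3.17
tcp_pos: [0.4723, -0.1049, 0.399]
eef_rot: [180.0, 0.0, 169.7]
contact_force: [-0.6, -0.7, 0.8]
gripper_width: 0.0879
gripper_force: 0.0
```

Run:
```python
from h import *
s=get_state(); print({k:np.round(s[k],3).tolist() for k in ('time_s','tcp_pos','eef_rot','joints')})
c=cap('wrist','w1.png'); print(np.round(c['intrinsics'],1).tolist(),np.round(c['origin'],3),np.round(c['attitude'],3).tolist())
np.savez('w1.npz',**c)
for n in ['groove_end','groove_mouth','waste1','tray','pencil','panel']:
    print(n,[(np.round(d['location'],3).tolist(),round(d['p'],2)) for d in optics.look_for('wrist',n)[:4]])
```

```text
{'time_s': 3.167, 'tcp_pos': [0.472, -0.105, 0.399], 'eef_rot': [179.958, 0.015, 169.703], 'joints': [10.798, -1.802, -4.645, -0.034, -87.129, -111.094]}
[[313.6, 0.0, 315.3], [0.0, 313.6, 196.1], [0.0, 0.0, 1.0]] [ 0.391 -0.089  0.557] [162.388, -0.061, 79.675]
groove_end [([0.525, -0.09, 0.083], 0.55)]
groove_mouth [([0.525, -0.093, 0.084], 0.94), ([0.56, -0.046, 0.083], 0.62)]
waste1 [([0.523, -0.2, 0.088], 0.81), ([0.559, -0.048, 0.085], 0.76), ([0.543, -0.119, 0.084], 0.65), ([0.485, -0.319, 0.007], 0.61)]
tray [([0.487, -0.316, 0.009], 0.85), ([0.543, -0.121, 0.081], 0.45)]
pencil [([0.45, -0.031, 0.093], 0.64), ([0.522, -0.092, 0.084], 0.24)]
panel [([0.52, -0.093, 0.085], 0.92)]
```

View pics/w1.png

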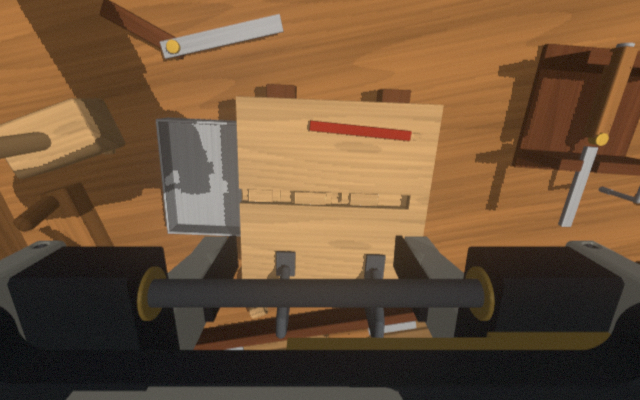

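```bash
cat >> h.py <<'E'
from scipy.spatial.transform import Rotation as Ro
def pix2w(c,uv,z):
    uv=np.atleast_2d(np.float64(uv)); K=c['intrinsics']
    d=np.c_[(uv-[K[0,2],K[1,2]])/[K[0,0],K[1,1]],np.ones(len(uv))]@Ro.from_euler('xyz',c['attitude'],degrees=True).as_matrix().T
    return c['origin']+d*((z-c['origin'][2])/d[:,2])[:,None]
def w2pix(c,P):
    p=(np.atleast_2d(P)-c['origin'])@Ro.from_euler('xyz',c['attitude'],degrees=True).as_matrix()
    return p[:,:2]/p[:,2:]*c['intrinsics'][[0,1],[0,1]]+c['intrinsics'][:2,2]
E
python3 - <<'E'
from h import *
c=dict(np.load('w1.npz'))
print(np.round(pix2w(c,[[236,97],[442,104],[240,190],[410,194],[240,203],[410,208]],.085),4))
im=c['img'][90:250,230:450,::-1]
cv2.imwrite('pics/w1c.png',cv2.resize(im,None,fx=3.5,fy=3.5,interpolation=cv2.INTER_CUBIC))
E
```

```text
[[ 0.371  -0.2003  0.085 ]
 [ 0.4337  0.0901  0.085 ]
 [ 0.5071 -0.2296  0.085 ]
 [ 0.5616  0.0324  0.085 ]
 [ 0.528  -0.235   0.085 ]
 [ 0.5851  0.0303  0.085 ]]
```

View pics/w1c.png

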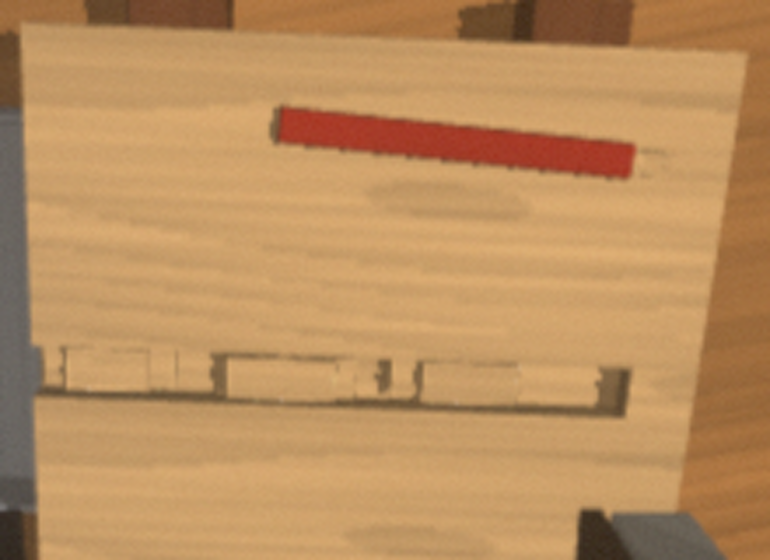

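Crop: the groove's top edges run from (36,347) and (37,395) at the mouth to (630,367) and (627,415) at the closed end. The board corners are at (22,23) and (747,52). Groove floor shows free right of crop column 550. Next I fit the board pose and fly to the rest.

Run:
```python
from h import *
from scipy.optimize import least_squares
c=dict(np.load('w1.npz'))
q=np.array([[22,23],[747,52],[36,347],[37,395],[630,367],[627,415]],float)
uv=(q+.5)/3.5-.5+[230,90]
L=np.array([[-150,-150],[-150,150],[-12,-150],[12,-150],[-12,120],[12,120]])/1000
def f(p):
    R=Ro.from_euler('z',p[2]).as_matrix()[:2,:2]
    return (w2pix(c,np.c_[L@R.T+p[:2],np.full(6,p[3])])-uv).ravel()
r=least_squares(f,[.54,-.09,-.2,.085]); r2=least_squares(lambda p:f([*p,.085]),[.54,-.09,-.2])
for p in (r.x,r2.x):print(np.round(p,4),np.degrees(p[2]))
print(np.round(r2.fun,1)); np.save('board.npy',r2.x)
```

```text
[ 0.549  -0.0863 -0.2168  0.0824] -12.419622488419447
[ 0.5485 -0.0864 -0.2168] -12.423495129980132
[-0.3 -0.1  0.6 -0.4 -0.8 -0.3 -0.5  0.5  1.1 -0.  -0.   0.6]
```

Emit:
send_rows:
  moves:
    - {"slide": [0, 0.25, 0], "turn": 0, "gripper": 1}
    - {"slide": [0, 0.5, 0], "turn": 0, "gripper": 1}
    - {"slide": [0, 0.75, 0], "turn": 0, "gripper": 1}
    - {"slide": [0, 1, 0], "turn": 0, "gripper": 1}
    - {"slide": [0, 1, 0], "turn": 0, "gripper": 1}

```text
time_s: 3.93
tcp_pos: [0.4987, 0.0432, 0.3984]
eef_rot: [180.0, -0.0, 170.0]
contact_force: [0.1, -1.5, -0.2]
gripper_width: 0.0877
gripper_force: 0.0
```

Emit:
send_rows:
  moves:
    - {"slide": [0, 0.25, 0], "turn": 0, "gripper": 1}
    - {"slide": [0, 0.5, 0], "turn": 0, "gripper": 1}
    - {"slide": [0, 0.75, 0], "turn": 0, "gripper": 1}
    - {"slide": [0, 1, 0], "turn": 0, "gripper": 1}
    - {"slide": [0, 1, 0], "turn": 0, "gripper": 1}

```text
time_s: 4.35
tcp_pos: [0.5253, 0.1912, 0.3974]
eef_rot: [-180.0, -0.1, 170.0]
contact_force: [-0.6, -0.6, -1.6]
gripper_width: 0.0875
gripper_force: 0.0
```

Emit:
send_rows:
  moves:
    - {"slide": [0.2, 0.25, 0], "turn": 0, "gripper": 1}
    - {"slide": [0.4, 0.4, 0], "turn": 0, "gripper": 1}
    - {"slide": [0.4, 0.5, 0], "turn": 0, "gripper": 1}
    - {"slide": [0.4, 0.5, 0], "turn": 0, "gripper": 1}
    - {"slide": [0.4, 0.5, 0], "turn": 0, "gripper": 1}

```text
time_s: 4.77
tcp_pos: [0.4787, 0.2717, 0.3989]
eef_rot: [-180.0, -0.0, 169.9]
contact_force: [0.7, -0.7, -0.3]
gripper_width: 0.0873
gripper_force: 0.0
```

Run:
```python
from h import *
s=get_state(); print({k:np.round(s[k],3).tolist() for k in ('time_s','tcp_pos','eef_rot','joints')})
c=cap('wrist','w2.png'); np.savez('w2.npz',**c)
for n in ['rake','chisel','rest','rake_tip']:
    print(n,[(np.round(d['location'],3).tolist(),round(d['p'],2)) for d in optics.look_for('wrist',n)[:4]])
```

```text
{'time_s': 4.767, 'tcp_pos': [0.479, 0.272, 0.399], 'eef_rot': [-179.98, -0.006, 169.919], 'joints': [49.973, 5.047, 2.437, 0.005, -87.41, -150.054]}
rake [([0.497, 0.4, 0.11], 0.79), ([0.471, -0.065, 0.082], 0.24)]
chisel [([0.493, 0.299, 0.112], 0.96)]
rest [([0.498, 0.357, 0.011], 0.9)]
rake_tip []
```

View pics/w2.png

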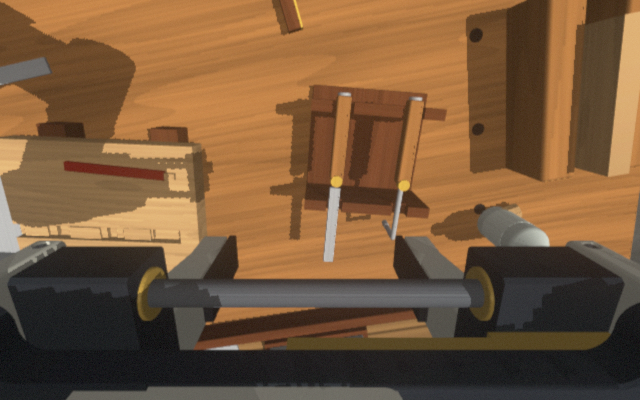

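Wrist view: the chisel is on the left, with its handle at (340,140). The rake is on the right, with its handle from (417,97) to (404,186) and its hook near (393,230). I'll enlarge this area and take a second view for height.

Emit:
send_rows:
  moves:
    - {"slide": [0, 0.2, 0.1], "turn": 0, "gripper": 1}
    - {"slide": [0, 0.4, 0.2], "turn": 0, "gripper": 1}
    - {"slide": [0, 0.6, 0.3], "turn": 0, "gripper": 1}
    - {"slide": [0, 0.8, 0.3], "turn": 0, "gripper": 1}
    - {"slide": [0, 0.8, 0.3], "turn": 0, "gripper": 1}

```text
time_s: 5.43
tcp_pos: [0.5003, 0.3927, 0.3508]
eef_rot: [-179.8, -0.1, 169.9]
contact_force: [-0.6, -0.6, -0.2]
gripper_width: 0.0875
gripper_force: 0.0
```

Run:
```python
from h import *
a=dict(np.load('w2.npz')); b=cap('wrist'); np.savez('w3.npz',**b)
P=pix2w(a,[[417,97],[404,186],[393,232]],.112); print(np.round(P,4))
q=w2pix(b,P).mean(0).astype(int); print(q)
u0,v0=max(q[0]-70,0),max(q[1]-95,0)
k=3
A=cv2.resize(a['img'][80:270,300:440,::-1],None,fx=k,fy=k,interpolation=cv2.INTER_CUBIC)
B=cv2.resize(b['img'][v0:v0+190,u0:u0+126,::-1],None,fx=k,fy=k,interpolation=cv2.INTER_CUBIC)
print(u0,v0,A.shape,B.shape)
cv2.imwrite('pics/w23.png',np.hstack([A[:, -420:],B]))
```

```text
[[0.4216 0.4232 0.112 ]
 [0.5436 0.3944 0.112 ]
 [0.6143 0.3709 0.112 ]]
[321 179]
251 84 (570, 420, 3) (570, 378, 3)
```

View pics/w23.png

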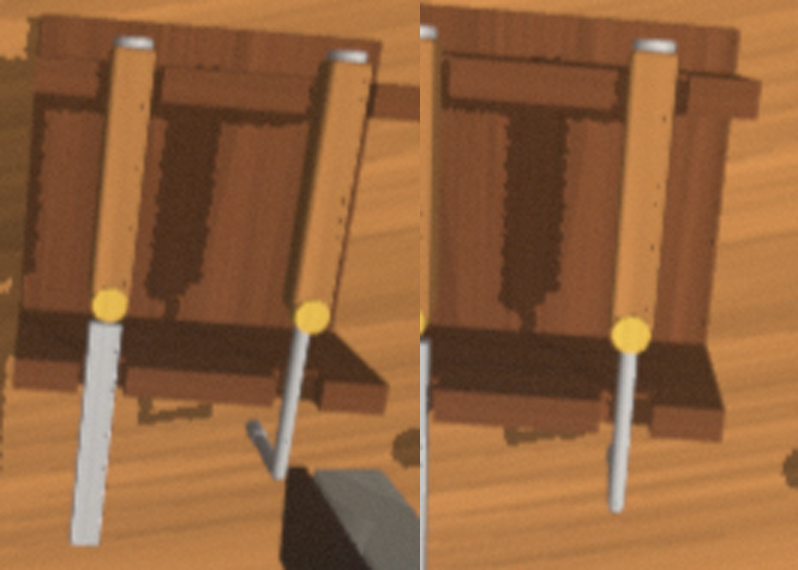

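Left crop (first view): butt (348,57), ferrule (312,317), shank bend (280,474), tip (253,428). Right crop (second view, offset 420): butt (655,46), ferrule (631,335), bend (617,508). I triangulate these points.

Run:
```python
from h import *
a=dict(np.load('w2.npz'));b=dict(np.load('w3.npz'))
A=np.array([[348,57],[312,317],[280,474]])/3+[300,80]-.33
B=np.array([[235,46],[211,335],[197,508]])/3+[251,84]-.33
def Pm(c):
    R=Ro.from_euler('xyz',c['attitude'],degrees=True).as_matrix().T
    return c['intrinsics']@np.c_[R,-R@c['origin']]
X=cv2.triangulatePoints(Pm(a),Pm(b),A.T,B.T); X=(X[:3]/X[3]).T
print(np.round(X,4))
Y=np.vstack([pix2w(b,B[:1],.110),pix2w(b,B[1:2],.106),pix2w(b,B[2:],.104)]); print(np.round(Y,4))
for M in (X,Y):
    for i in (1,2):
        d=M[i]-M[0]; print(np.linalg.norm(d),np.degrees(np.arctan2(d[1],d[0])))
for n in ['rake','chisel','rest']:
    print(n,[(np.round(d['location'],3).tolist(),round(d['p'],2)) for d in optics.look_for('wrist',n)[:2]])
print(np.round(pix2w(b,(np.array([[438-420,344]])/3+[251,84]),.1),4))
```

```text
[[0.424  0.4244 0.1016]
 [0.5419 0.3936 0.1136]
 [0.6292 0.3717 0.1027]]
[[0.4237 0.4241 0.11  ]
 [0.5442 0.3934 0.106 ]
 [0.6291 0.3718 0.104 ]]
0.12243926742217472 -14.601912087469234
0.21189190331827912 -14.386846122169198
0.12434773173018616 -14.310135327429773
0.2120098780255188 -14.271411781141518
rake [([0.496, 0.406, 0.109], 0.73)]
chisel [([0.49, 0.302, 0.107], 0.69)]
rest [([0.5, 0.356, 0.01], 0.55)]
[[0.5353 0.3058 0.1   ]]
```

```bash
cat >> h.py <<'E'
def go(x,y,z,yaw,pos=None,yaw0=None):
    s=get_state(); p=np.array(s['tcp_pos'] if pos is None else pos); w=s['eef_rot'][2] if yaw0 is None else yaw0
    d=np.array([x,y,z])-p; t=np.radians(w)
    print('slide',np.round([d@[np.cos(t),np.sin(t),0]/.15,d@[np.sin(t),-np.cos(t),0]/.15,-d[2]/.15],3),'turn',round(-((yaw-w+180)%360-180)/90,3))
E
python3 -c "
from h import *
go(.481,.4095,.081,165.65)"
```

```text
slide [0.15  0.112 1.822] turn 0.046
```

Emit:
send_rows:
  moves:
    - {"slide": [0.08, 0.06, 0.2], "turn": 0.046, "gripper": 0.7}
    - {"slide": [0.15, 0.11, 0.4], "turn": 0.046, "gripper": 0.7}
    - {"slide": [0.15, 0.11, 0.6], "turn": 0.046, "gripper": 0.7}
    - {"slide": [0.15, 0.11, 0.8], "turn": 0.046, "gripper": 0.7}
    - {"slide": [0.15, 0.11, 0.9], "turn": 0.046, "gripper": 0.7}

```text
time_s: 6.05
tcp_pos: [0.4795, 0.4079, 0.2163]
eef_rot: [-179.9, -0.1, 165.6]
contact_force: [-0.8, -0.4, -1.4]
gripper_width: 0.063
gripper_force: 0.0
```

```bash
python3 -c "
from h import *
c=cap('wrist','w4.png')
print(np.round(w2pix(c,[[.481,.4095,.112]]),0))
go(.481,.4095,.081,165.65)"
```

```text
[[316. 198.]]
slide [-0.01   0.018  0.889] turn -0.0
```

View pics/w4.png

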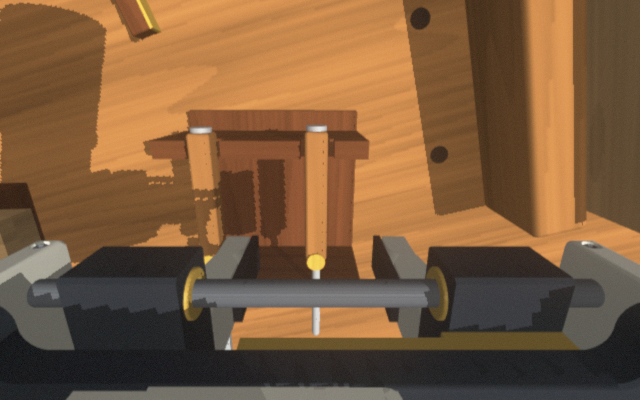

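The rake runs straight down column 316, midway between the fingers (247 and 384). So it is aligned; I descend and grip.

Emit:
send_rows:
  moves:
    - {"slide": [0, 0.01, 0.2], "turn": 0, "gripper": 0.7}
    - {"slide": [0, 0.01, 0.42], "turn": 0, "gripper": 0.7}
    - {"slide": [0, 0.01, 0.62], "turn": 0, "gripper": 0.7}
    - {"slide": [0, 0.01, 0.8], "turn": 0, "gripper": 0.7}
    - {"slide": [0, 0.01, 0.89], "turn": 0, "gripper": 0.7}

```text
time_s: 6.52
tcp_pos: [0.4806, 0.4097, 0.0839]
eef_rot: [-179.9, -0.1, 165.6]
contact_force: [-0.5, -0.2, 0.3]
gripper_width: 0.0614
gripper_force: 0.0
```

Emit:
send_rows:
  newtons: 50
  moves:
    - {"slide": [0, 0, 0], "turn": 0, "gripper": 0.7}
    - {"slide": [0, 0, 0], "turn": 0, "gripper": 0.1}
    - {"slide": [0, 0, 0], "turn": 0, "gripper": 0.1}
    - {"slide": [0, 0, 0], "turn": 0, "gripper": 0.1}
    - {"slide": [0, 0, 0], "turn": 0, "gripper": 0.1}

```text
time_s: 6.93
tcp_pos: [0.4816, 0.4121, 0.0875]
eef_rot: [179.8, 0.1, 165.7]
contact_force: [-0.0, -0.2, 0.2]
gripper_width: 0.0401
gripper_force: 0.0
```

Emit:
send_rows:
  moves:
    - {"slide": [0, 0, 0], "turn": 0, "gripper": 0.1}
    - {"slide": [0, 0, 0], "turn": 0, "gripper": 0.1}
    - {"slide": [0, 0, 0], "turn": 0, "gripper": 0.1}
    - {"slide": [0, 0, 0], "turn": 0, "gripper": 0.1}
    - {"slide": [0, 0, 0], "turn": 0, "gripper": 0.1}

```text
time_s: 7.35
tcp_pos: [0.4811, 0.4115, 0.086]
eef_rot: [180.0, 0.0, 165.7]
contact_force: [-0.7, -0.8, 3.5]
gripper_width: 0.02
gripper_force: 49.6
```

```bash
python3 -c "
from h import *
s=get_state(); print({k:np.round(s[k],4).tolist() for k in ('time_s','tcp_pos','eef_rot','gripper_width','gripper_force','contact_force','moment')})"
```

```text
{'time_s': 7.35, 'tcp_pos': [0.4811, 0.4115, 0.086], 'eef_rot': [179.982, 0.0159, 165.7028], 'gripper_width': 0.02, 'gripper_force': 49.5762, 'contact_force': [-0.742, -0.8044, 3.5034], 'moment': [-0.2181, 0.3649, -0.003]}
```

The rake is gripped at 20 mm width with 50 N. I lift it straight up, look, then carry it over the board while turning.

Emit:
send_rows:
  moves:
    - {"slide": [0, 0, -0.1], "turn": 0, "gripper": 0.1}
    - {"slide": [0, 0, -0.25], "turn": 0, "gripper": 0.1}
    - {"slide": [0, 0, -0.5], "turn": 0, "gripper": 0.1}
    - {"slide": [0, 0, -0.75], "turn": 0, "gripper": 0.1}
    - {"slide": [0, 0, -1], "turn": 0, "gripper": 0.1}

```text
time_s: 7.77
tcp_pos: [0.4805, 0.4109, 0.2365]
eef_rot: [-179.9, -0.0, 165.7]
contact_force: [0.4, 0.9, -0.5]
gripper_width: 0.0196
gripper_force: 49.6
```

Emit:
send_rows:
  moves:
    - {"slide": [0, -0.15, -0.05], "turn": 0, "gripper": 0.1}
    - {"slide": [0, -0.35, -0.05], "turn": 0, "gripper": 0.1}
    - {"slide": [0, -0.55, -0.05], "turn": 0, "gripper": 0.1}
    - {"slide": [0, -0.78, -0.05], "turn": 0, "gripper": 0.1}
    - {"slide": [0, -1, -0.05], "turn": 0, "gripper": 0.1}

```text
time_s: 8.18
tcp_pos: [0.4429, 0.2645, 0.2425]
eef_rot: [-180.0, -0.0, 165.7]
contact_force: [0.5, 0.6, -0.3]
gripper_width: 0.0199
gripper_force: 49.6
```

Emit:
send_rows:
  moves:
    - {"slide": [-0.05, -0.2, 0], "turn": -0.06, "gripper": 0.1}
    - {"slide": [-0.1, -0.4, 0], "turn": -0.12, "gripper": 0.1}
    - {"slide": [-0.15, -0.6, 0], "turn": -0.18, "gripper": 0.1}
    - {"slide": [-0.2, -0.8, 0], "turn": -0.24, "gripper": 0.1}
    - {"slide": [-0.25, -1, 0], "turn": -0.3, "gripper": 0.1}

```text
time_s: 8.6
tcp_pos: [0.4425, 0.11, 0.2429]
eef_rot: [180.0, -0.0, -167.0]
contact_force: [0.3, -0.8, -1.8]
gripper_width: 0.0194
gripper_force: 49.6
```

```bash
cat >> h.py <<'E'
bx,by,bw=np.load('board.npy'); 
def bd(x,y): 
    c,s=np.cos(bw),np.sin(bw); return np.array([bx+c*x-s*y,by+s*x+c*y])
def hand(x,y,ry,L=.15):  # hand xy for tip at board x,y with rake yaw ry deg
    return bd(x,y)-L*np.array([np.cos(np.radians(ry)),np.sin(np.radians(ry))])
E
python3 -c "
from h import *
s=get_state(); print({k:np.round(s[k],4).tolist() for k in ('time_s','tcp_pos','eef_rot','joints','contact_force')})
print(bd(0,.107)); go(*hand(0,.107,35.2),.235,215.2)"
```

```text
{'time_s': 8.6, 'tcp_pos': [0.4425, 0.11, 0.2429], 'eef_rot': [179.9902, -0.0168, -167.0202], 'joints': [38.8177, -1.3088, -24.0583, -0.0175, -67.2613, -115.8312], 'contact_force': [0.3264, -0.7505, -1.7504]}
[0.57154202 0.01811724]
slide [ 0.225 -1.168  0.052] turn -0.247
```

Emit:
send_rows:
  moves:
    - {"slide": [0.04, -0.2, 0], "turn": -0.06, "gripper": 0.1}
    - {"slide": [0.09, -0.45, 0], "turn": -0.12, "gripper": 0.1}
    - {"slide": [0.14, -0.7, 0], "turn": -0.18, "gripper": 0.1}
    - {"slide": [0.18, -0.9, 0], "turn": -0.247, "gripper": 0.1}
    - {"slide": [0.19, -1, 0], "turn": -0.247, "gripper": 0.1}

```text
time_s: 9.02
tcp_pos: [0.4473, -0.0439, 0.2429]
eef_rot: [180.0, -0.0, -144.7]
contact_force: [-0.2, -0.4, -0.6]
gripper_width: 0.0198
gripper_force: 49.6
```

Emit:
send_rows:
  moves:
    - {"slide": [0.05, -0.15, 0.1], "turn": 0, "gripper": 0.1}
    - {"slide": [0.05, -0.15, 0.15], "turn": 0, "gripper": 0.1}
    - {"slide": [0.05, -0.15, 0.2], "turn": 0, "gripper": 0.1}
    - {"slide": [0.05, -0.15, 0.2], "turn": 0, "gripper": 0.1}
    - {"slide": [0.05, -0.15, 0.2], "turn": 0, "gripper": 0.1}

```text
time_s: 9.43
tcp_pos: [0.4547, -0.0635, 0.2128]
eef_rot: [180.0, -0.1, -145.0]
contact_force: [-0.5, 0.8, -0.5]
gripper_width: 0.0197
gripper_force: 49.6
```

```bash
python3 -c "
from h import *
s=get_state(); print({k:np.round(s[k],4).tolist() for k in ('time_s','tcp_pos','eef_rot','joints','contact_force')})
go(*hand(0,.107,35.2),.15,215.2)
z=s['tcp_pos'][2]
a=cap('scene'); w=cap('wrist'); 
np.savez('sc.npz',**a); np.savez('w5.npz',**w)
w_=s['eef_rot'][2]-180; d=np.array([np.cos(np.radians(w_)),np.sin(np.radians(w_))])
tip=np.r_[np.array(s['tcp_pos'])[:2]+.15*d,z-.051]; print('tip exp',tip)
for n,c in (('sc',a),('w',w)):
    print(n,np.round(w2pix(c,[tip,tip+[0,0,.065],[*bd(0,.12),.069],[*bd(0,-.15),.069]]),1).tolist())
print([(np.round(d['location'],3).tolist(),round(d['p'],2)) for d in optics.look_for('scene','rake_tip')[:2]])
q=w2pix(a,[tip])[0].astype(int)
A=cv2.resize(a['img'][q[1]-50:q[1]+50,q[0]-65:q[0]+65,::-1],None,fx=6,fy=6,interpolation=cv2.INTER_CUBIC); print(q)
cv2.imwrite('pics/sc.png',A); cv2.imwrite('pics/w5.png',w['img'][:,:,::-1])
"
```

```text
{'time_s': 9.4333, 'tcp_pos': [0.4547, -0.0635, 0.2128], 'eef_rot': [179.978, -0.0585, -145.0454], 'joints': [16.7412, 0.3839, -26.4917, -0.0029, -63.1869, -71.7853], 'contact_force': [-0.4836, 0.8475, -0.461]}
slide [ 0.05  -0.005  0.418] turn -0.003
tip exp [0.5776442  0.02244197 0.16176477]
sc [[325.2, 224.0], [325.5, 206.9], [328.0, 246.4], [265.6, 194.0]]
w [[313.4, 378.7], [312.9, 462.8], [321.5, 310.6], [130.8, 134.9]]
[([0.507, -0.033, 0.236], 0.61)]
[325 224]
```

View pics/sc.png

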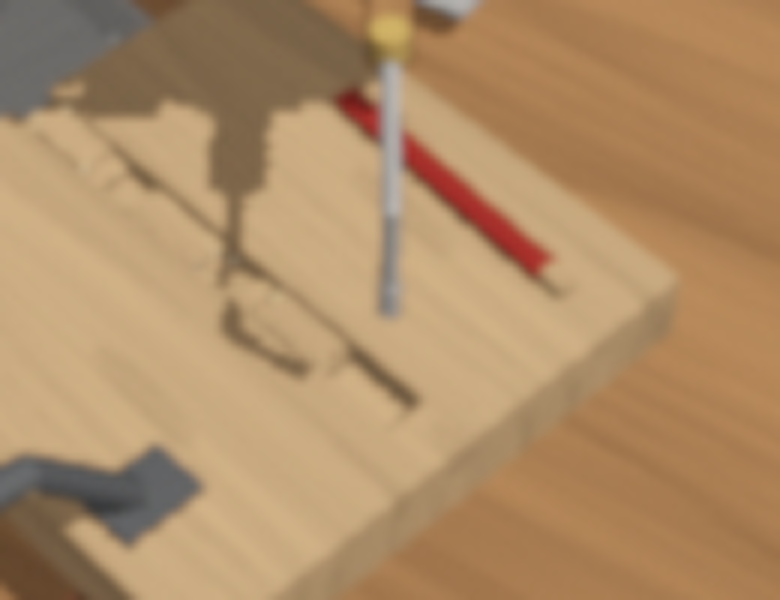

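The crop shows the rake's tip bottom at (390,315), i.e. full-picture pixel (325,226.5). The groove's closed end has its -x side corner near (415,403). I check this against the fitted board model.

```bash
python3 -c "
from h import *
a=dict(np.load('sc.npz'))
P=[[*bd(x,.12),z] for x in (-.012,.012) for z in (.085,.069)]+[[*bd(-.15,.15),.085],[*bd(.15,.15),.085],[*bd(-.012,0),.085]]
print(np.round((w2pix(a,P)-[260,174])*6,0).tolist())
cv2.imwrite('pics/x.png',0*a['img'])
w=dict(np.load('w5.npz'))
cv2.imwrite('pics/w5c.png',cv2.resize(w['img'][200:400,215:415,::-1],None,fx=3,fy=3,interpolation=cv2.INTER_CUBIC))
"
```

```text
[[428.0, 398.0], [427.0, 420.0], [389.0, 428.0], [389.0, 450.0], [682.0, 274.0], [199.0, 656.0], [249.0, 251.0]]
```

```bash
python3 -c "
from h import *
go(*hand(0,.1,35.2,.152),.155,215.2)"
```

```text
slide [ 0.102 -0.035  0.391] turn -0.002
```

Emit:
send_rows:
  moves:
    - {"slide": [0.05, -0.02, 0.05], "turn": 0, "gripper": 0.1}
    - {"slide": [0.1, -0.035, 0.15], "turn": 0, "gripper": 0.1}
    - {"slide": [0.1, -0.035, 0.25], "turn": 0, "gripper": 0.1}
    - {"slide": [0.1, -0.035, 0.35], "turn": 0, "gripper": 0.1}
    - {"slide": [0.1, -0.035, 0.39], "turn": 0, "gripper": 0.1}

```text
time_s: 10.0
tcp_pos: [0.4443, -0.077, 0.1527]
eef_rot: [179.9, -0.1, -145.1]
contact_force: [-0.1, 0.2, -0.8]
gripper_width: 0.0196
gripper_force: 49.6
```

```bash
python3 -c "
from h import *
s=get_state(); print({k:np.round(s[k],4).tolist() for k in ('time_s','tcp_pos','eef_rot','contact_force','moment')})
go(*hand(0,.1,35.2,.152),.12,215.2)
a=cap('scene')
w_=s['eef_rot'][2]-180; d=np.array([np.cos(np.radians(w_)),np.sin(np.radians(w_))])
tip=np.r_[np.array(s['tcp_pos'])[:2]+.152*d,s['tcp_pos'][2]-.051]
P=[tip]+[[*bd(x,.12),.085] for x in (-.012,.012)]+[[*bd(0,.1),.069]]
q=np.array([265,190]);print(np.round((w2pix(a,P)-q)*7,0).tolist())
cv2.imwrite('pics/sc2.png',cv2.resize(a['img'][190:275,265:375,::-1],None,fx=7,fy=7,interpolation=cv2.INTER_CUBIC))
"
```

```text
{'time_s': 10.0, 'tcp_pos': [0.4443, -0.077, 0.1527], 'eef_rot': [179.9286, -0.1, -145.0788], 'contact_force': [-0.0625, 0.1935, -0.8108], 'moment': [-0.0394, 0.1541, 0.0551]}
slide [-0.011 -0.002  0.218] turn -0.003
[[405.0, 310.0], [464.0, 353.0], [419.0, 387.0], [405.0, 365.0]]
```

View pics/sc2.png

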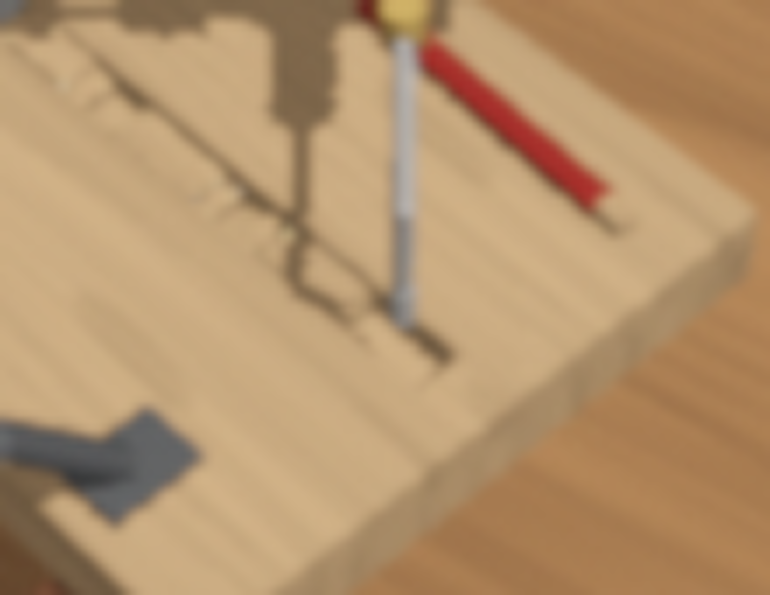

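The tip (403,327) is over the groove, past waste1's end at about (375,310), and above the free floor. I lower it gently, watching the force.

Emit:
send_rows:
  moves:
    - {"slide": [0, 0, 0.03], "turn": 0, "gripper": 0.1}
    - {"slide": [0, 0, 0.06], "turn": 0, "gripper": 0.1}
    - {"slide": [0, 0, 0.08], "turn": 0, "gripper": 0.1}
    - {"slide": [0, 0, 0.09], "turn": 0, "gripper": 0.1}
    - {"slide": [0, 0, 0.1], "turn": 0, "gripper": 0.1}

```text
time_s: 10.47
tcp_pos: [0.4459, -0.0767, 0.1397]
eef_rot: [-180.0, 0.0, -145.1]
contact_force: [0.2, 0.1, -1.8]
gripper_width: 0.0199
gripper_force: 49.6
```

Emit:
send_rows:
  moves:
    - {"slide": [0, 0, 0.01], "turn": 0, "gripper": 0.1}
    - {"slide": [0, 0, 0.02], "turn": 0, "gripper": 0.1}
    - {"slide": [0, 0, 0.03], "turn": 0, "gripper": 0.1}
    - {"slide": [0, 0, 0.03], "turn": 0, "gripper": 0.1}
    - {"slide": [0, 0, 0.03], "turn": 0, "gripper": 0.1}

```text
time_s: 10.88
tcp_pos: [0.4457, -0.0768, 0.135]
eef_rot: [180.0, -0.0, -145.1]
contact_force: [0.5, 0.4, -1.8]
gripper_width: 0.02
gripper_force: 49.6
```

Emit:
send_rows:
  moves:
    - {"slide": [0, 0, 0.01], "turn": 0, "gripper": 0.1}
    - {"slide": [0, 0, 0.02], "turn": 0, "gripper": 0.1}
    - {"slide": [0, 0, 0.02], "turn": 0, "gripper": 0.1}
    - {"slide": [0, 0, 0.02], "turn": 0, "gripper": 0.1}
    - {"slide": [0, 0, 0.02], "turn": 0, "gripper": 0.1}

```text
time_s: 11.3
tcp_pos: [0.4457, -0.0768, 0.1321]
eef_rot: [180.0, -0.0, -145.1]
contact_force: [0.1, 0.2, -0.1]
gripper_width: 0.0194
gripper_force: 49.6
```

Emit:
send_rows:
  moves:
    - {"slide": [0, 0, 0.01], "turn": 0, "gripper": 0.1}
    - {"slide": [0, 0, 0.02], "turn": 0, "gripper": 0.1}
    - {"slide": [0, 0, 0.02], "turn": 0, "gripper": 0.1}
    - {"slide": [0, 0, 0.02], "turn": 0, "gripper": 0.1}
    - {"slide": [0, 0, 0.02], "turn": 0, "gripper": 0.1}

```text
time_s: 11.72
tcp_pos: [0.4457, -0.0768, 0.1291]
eef_rot: [-180.0, -0.0, -145.1]
contact_force: [-0.3, 0.4, -1.0]
gripper_width: 0.0199
gripper_force: 49.6
```

Emit:
send_rows:
  moves:
    - {"slide": [0, 0, 0.01], "turn": 0, "gripper": 0.1}
    - {"slide": [0, 0, 0.02], "turn": 0, "gripper": 0.1}
    - {"slide": [0, 0, 0.02], "turn": 0, "gripper": 0.1}
    - {"slide": [0, 0, 0.02], "turn": 0, "gripper": 0.1}
    - {"slide": [0, 0, 0.02], "turn": 0, "gripper": 0.1}

```text
time_s: 12.13
tcp_pos: [0.4457, -0.0768, 0.126]
eef_rot: [180.0, -0.0, -145.1]
contact_force: [0.5, 0.1, -0.6]
gripper_width: 0.0198
gripper_force: 49.6
```

```bash
python3 -c "
from h import *
s=get_state(); print({k:np.round(s[k],4).tolist() for k in ('time_s','tcp_pos','eef_rot','contact_force','moment')})"
```

```text
{'time_s': 12.1333, 'tcp_pos': [0.4457, -0.0768, 0.126], 'eef_rot': [179.9984, -0.0065, -145.0793], 'contact_force': [0.5446, 0.0715, -0.5507], 'moment': [-0.0315, 0.0764, 0.0087]}
```

Emit:
send_rows:
  moves:
    - {"slide": [0, 0, 0.01], "turn": 0, "gripper": 0.1}
    - {"slide": [0, 0, 0.01], "turn": 0, "gripper": 0.1}
    - {"slide": [0, 0, 0.01], "turn": 0, "gripper": 0.1}
    - {"slide": [0, 0, 0.01], "turn": 0, "gripper": 0.1}
    - {"slide": [0, 0, 0.01], "turn": 0, "gripper": 0.1}

```text
time_s: 12.55
tcp_pos: [0.4457, -0.0768, 0.1246]
eef_rot: [-180.0, 0.0, -145.1]
contact_force: [0.2, -1.2, -2.0]
gripper_width: 0.0196
gripper_force: 49.6
```

Emit:
send_rows:
  moves:
    - {"slide": [0, 0, 0.01], "turn": 0, "gripper": 0.1}
    - {"slide": [0, 0, 0.01], "turn": 0, "gripper": 0.1}
    - {"slide": [0, 0, 0.01], "turn": 0, "gripper": 0.1}
    - {"slide": [0, 0, 0.01], "turn": 0, "gripper": 0.1}
    - {"slide": [0, 0, 0.01], "turn": 0, "gripper": 0.1}

```text
time_s: 12.97
tcp_pos: [0.4457, -0.0768, 0.1231]
eef_rot: [-180.0, 0.0, -145.1]
contact_force: [-0.0, -0.0, -1.4]
gripper_width: 0.0199
gripper_force: 49.6
```

Emit:
send_rows:
  moves:
    - {"slide": [0, 0, 0.01], "turn": 0, "gripper": 0.1}
    - {"slide": [0, 0, 0.01], "turn": 0, "gripper": 0.1}
    - {"slide": [0, 0, 0.01], "turn": 0, "gripper": 0.1}
    - {"slide": [0, 0, 0.01], "turn": 0, "gripper": 0.1}
    - {"slide": [0, 0, 0.01], "turn": 0, "gripper": 0.1}

```text
time_s: 13.38
tcp_pos: [0.4457, -0.0768, 0.1215]
eef_rot: [180.0, -0.0, -145.1]
contact_force: [-0.5, 0.4, -1.6]
gripper_width: 0.0195
gripper_force: 49.6
```

Emit:
send_rows:
  moves:
    - {"slide": [0, 0, 0.01], "turn": 0, "gripper": 0.1}
    - {"slide": [0, 0, 0.01], "turn": 0, "gripper": 0.1}
    - {"slide": [0, 0, 0.01], "turn": 0, "gripper": 0.1}
    - {"slide": [0, 0, 0.01], "turn": 0, "gripper": 0.1}
    - {"slide": [0, 0, 0.01], "turn": 0, "gripper": 0.1}

```text
time_s: 13.8
tcp_pos: [0.4458, -0.0768, 0.1201]
eef_rot: [-180.0, 0.0, -145.1]
contact_force: [-1.0, 0.1, -0.4]
gripper_width: 0.0197
gripper_force: 49.6
```

Emit:
send_rows:
  moves:
    - {"slide": [0, 0, 0.007], "turn": 0, "gripper": 0.1}
    - {"slide": [0, 0, 0.007], "turn": 0, "gripper": 0.1}
    - {"slide": [0, 0, 0.007], "turn": 0, "gripper": 0.1}
    - {"slide": [0, 0, 0.007], "turn": 0, "gripper": 0.1}
    - {"slide": [0, 0, 0.007], "turn": 0, "gripper": 0.1}

```text
time_s: 14.22
tcp_pos: [0.4458, -0.0768, 0.1191]
eef_rot: [-180.0, 0.0, -145.1]
contact_force: [-0.7, -1.2, 2.1]
gripper_width: 0.0198
gripper_force: 49.6
```

Light contact with the floor at TCP z 0.1195 (expected 0.120). I now run along the groove at about 90 mm/s.

Emit:
send_rows:
  moves:
    - {"slide": [0.037, -0.034, -0.002], "turn": 0, "gripper": 0.1}
    - {"slide": [0.074, -0.068, -0.002], "turn": 0, "gripper": 0.1}
    - {"slide": [0.11, -0.102, -0.002], "turn": 0, "gripper": 0.1}
    - {"slide": [0.147, -0.136, -0.002], "turn": 0, "gripper": 0.1}
    - {"slide": [0.184, -0.169, -0.002], "turn": 0, "gripper": 0.1}

```text
time_s: 14.63
tcp_pos: [0.4375, -0.1142, 0.1194]
eef_rot: [-180.0, 0.0, -145.1]
contact_force: [0.4, 0.8, 0.5]
gripper_width: 0.0199
gripper_force: 49.6
```

Emit:
send_rows:
  moves:
    - {"slide": [0.037, -0.034, 0], "turn": 0, "gripper": 0.1}
    - {"slide": [0.074, -0.068, 0], "turn": 0, "gripper": 0.1}
    - {"slide": [0.11, -0.102, 0], "turn": 0, "gripper": 0.1}
    - {"slide": [0.147, -0.136, 0], "turn": 0, "gripper": 0.1}
    - {"slide": [0.184, -0.169, 0], "turn": 0, "gripper": 0.1}

```text
time_s: 15.05
tcp_pos: [0.4293, -0.1507, 0.1193]
eef_rot: [-180.0, 0.0, -145.1]
contact_force: [1.4, 0.8, -0.5]
gripper_width: 0.0194
gripper_force: 49.6
```

```bash
python3 -c "
from h import *
s=get_state(); print({k:np.round(s[k],4).tolist() for k in ('time_s','tcp_pos','eef_rot','joints','contact_force','moment')})
go(*hand(0,-.165,35.,.152),.119,-145.1)"
```

```text
{'time_s': 15.05, 'tcp_pos': [0.4293, -0.1507, 0.1193], 'eef_rot': [-179.9992, 0.0046, -145.0831], 'joints': [5.5848, 5.6529, -34.6889, -0.002, -49.6537, -60.6666], 'contact_force': [1.3631, 0.7979, -0.4646], 'moment': [0.5013, -0.311, 0.0943]}
slide [ 0.925 -0.85   0.002] turn 0.0
```

Emit:
send_rows:
  moves:
    - {"slide": [0.037, -0.034, 0.001], "turn": 0, "gripper": 0.1}
    - {"slide": [0.074, -0.068, 0.001], "turn": 0, "gripper": 0.1}
    - {"slide": [0.11, -0.102, 0.001], "turn": 0, "gripper": 0.1}
    - {"slide": [0.147, -0.136, 0.001], "turn": 0, "gripper": 0.1}
    - {"slide": [0.184, -0.17, 0.001], "turn": 0, "gripper": 0.1}

```text
time_s: 15.47
tcp_pos: [0.4213, -0.1874, 0.1192]
eef_rot: [180.0, -0.0, -145.1]
contact_force: [0.7, 1.3, -0.2]
gripper_width: 0.0196
gripper_force: 49.6
```

Emit:
send_rows:
  moves:
    - {"slide": [0.037, -0.034, 0], "turn": 0, "gripper": 0.1}
    - {"slide": [0.074, -0.068, 0], "turn": 0, "gripper": 0.1}
    - {"slide": [0.11, -0.102, 0], "turn": 0, "gripper": 0.1}
    - {"slide": [0.147, -0.136, 0], "turn": 0, "gripper": 0.1}
    - {"slide": [0.184, -0.17, 0], "turn": 0, "gripper": 0.1}

```text
time_s: 15.88
tcp_pos: [0.4132, -0.2241, 0.1191]
eef_rot: [180.0, -0.0, -145.1]
contact_force: [0.6, 0.4, 0.5]
gripper_width: 0.0196
gripper_force: 49.6
```

Emit:
send_rows:
  moves:
    - {"slide": [0.037, -0.034, 0], "turn": 0, "gripper": 0.1}
    - {"slide": [0.074, -0.068, 0], "turn": 0, "gripper": 0.1}
    - {"slide": [0.11, -0.102, 0], "turn": 0, "gripper": 0.1}
    - {"slide": [0.147, -0.136, 0], "turn": 0, "gripper": 0.1}
    - {"slide": [0.184, -0.17, 0], "turn": 0, "gripper": 0.1}

```text
time_s: 16.3
tcp_pos: [0.4052, -0.2608, 0.1192]
eef_rot: [180.0, -0.0, -145.1]
contact_force: [0.6, 0.7, 1.1]
gripper_width: 0.02
gripper_force: 49.6
```

```bash
python3 -c "
from h import *
s=get_state(); print({k:np.round(s[k],4).tolist() for k in ('time_s','tcp_pos','contact_force','moment')})
go(*hand(0,-.165,35.,.152),.119,-145.1)"
```

```text
{'time_s': 16.3, 'tcp_pos': [0.4052, -0.2608, 0.1192], 'contact_force': [0.6157, 0.6976, 1.0734], 'moment': [0.4633, -0.2728, 0.0378]}
slide [ 0.373 -0.34   0.001] turn 0.0
```

Emit:
send_rows:
  moves:
    - {"slide": [0.037, -0.034, 0], "turn": 0, "gripper": 0.1}
    - {"slide": [0.074, -0.068, 0], "turn": 0, "gripper": 0.1}
    - {"slide": [0.11, -0.102, 0], "turn": 0, "gripper": 0.1}
    - {"slide": [0.147, -0.136, 0], "turn": 0, "gripper": 0.1}
    - {"slide": [0.184, -0.17, 0], "turn": 0, "gripper": 0.1}

```text
time_s: 16.72
tcp_pos: [0.3972, -0.2975, 0.1192]
eef_rot: [180.0, -0.0, -145.1]
contact_force: [-0.2, 1.1, -0.1]
gripper_width: 0.0197
gripper_force: 49.6
```

Emit:
send_rows:
  moves:
    - {"slide": [0.037, -0.034, 0], "turn": 0, "gripper": 0.1}
    - {"slide": [0.074, -0.068, 0], "turn": 0, "gripper": 0.1}
    - {"slide": [0.11, -0.102, 0], "turn": 0, "gripper": 0.1}
    - {"slide": [0.147, -0.136, 0], "turn": 0, "gripper": 0.1}
    - {"slide": [0.19, -0.175, 0], "turn": 0, "gripper": 0.1}

```text
time_s: 17.13
tcp_pos: [0.3886, -0.3353, 0.119]
eef_rot: [180.0, -0.0, -145.1]
contact_force: [0.5, -0.0, -0.6]
gripper_width: 0.0193
gripper_force: 49.6
```

Emit:
send_rows:
  moves:
    - {"slide": [0.02, -0.02, 0], "turn": 0, "gripper": 0.1}
    - {"slide": [0.02, -0.02, 0], "turn": 0, "gripper": 0.1}
    - {"slide": [0.02, -0.02, 0], "turn": 0, "gripper": 0.1}
    - {"slide": [0.02, -0.02, 0], "turn": 0, "gripper": 0.1}
    - {"slide": [0.02, -0.02, 0], "turn": 0, "gripper": 0.1}

```text
time_s: 17.55
tcp_pos: [0.3882, -0.3385, 0.1191]
eef_rot: [180.0, -0.0, -145.1]
contact_force: [0.1, -0.1, -0.7]
gripper_width: 0.0196
gripper_force: 49.6
```

```bash
python3 -c "
from h import *
s=get_state(); print({k:np.round(s[k],4).tolist() for k in ('time_s','tcp_pos','contact_force','moment')})
a=cap('scene'); t=cap('top'); f=lambda c,y,x,k:cv2.resize(c['img'][y:y+150,x:x+190,::-1],None,fx=k,fy=k,interpolation=cv2.INTER_CUBIC)
cv2.imwrite('pics/sc3.png',f(a,145,200,4))
for n in ['waste1','waste2','waste3']: print([(np.round(d['location'],3).tolist(),round(d['p'],2)) for d in optics.look_for('scene',n)[:5]])"
```

```text
{'time_s': 17.55, 'tcp_pos': [0.3882, -0.3385, 0.1191], 'contact_force': [0.1397, -0.102, -0.6581], 'moment': [-0.0022, 0.0293, 0.0256]}
[([0.186, 0.333, 0.011], 0.58), ([0.501, -0.307, 0.017], 0.44)]
[([0.186, 0.333, 0.011], 0.58), ([0.501, -0.307, 0.017], 0.44)]
[([0.186, 0.333, 0.011], 0.58), ([0.501, -0.307, 0.017], 0.44)]
```

View pics/sc3.png

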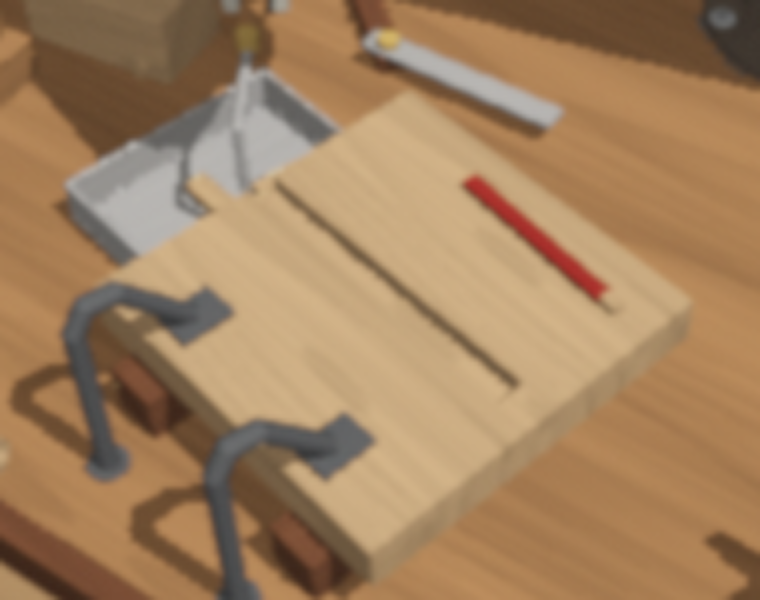

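The groove is empty. One block shows in the tray at (205,195) in the crop, and the others are hidden by the board's edge. I lift clear and check the tray with the networks.

Emit:
send_rows:
  moves:
    - {"slide": [0, 0, -0.2], "turn": 0, "gripper": 0.1}
    - {"slide": [0, 0, -0.4], "turn": 0, "gripper": 0.1}
    - {"slide": [0, 0, -0.6], "turn": 0, "gripper": 0.1}
    - {"slide": [0, 0, -0.8], "turn": 0, "gripper": 0.1}
    - {"slide": [0, 0, -1], "turn": 0, "gripper": 0.1}

```text
time_s: 18.22
tcp_pos: [0.388, -0.3386, 0.2708]
eef_rot: [-180.0, 0.0, -145.1]
contact_force: [-0.3, 0.7, -1.8]
gripper_width: 0.02
gripper_force: 49.6
```

```bash
python3 -c "
from h import *
c=cap('wrist'); t=cap('top'); np.savez('w6.npz',**c); np.savez('t6.npz',**t)
print(np.round(w2pix(c,[[*bd(0,-.15),.069],[*bd(0,-.21),.004],[*bd(0,.12),.069]]),0).tolist())
for cam in ('wrist','top','scene'):
  if cam=='scene': cap(cam)
  for n in ['waste1','groove_mouth']:
    for d in optics.look_for(cam,n)[:6]:
        p=np.array(d['location']); q=(p[:2]-[bx,by])@np.array([[np.cos(bw),-np.sin(bw)],[np.sin(bw),np.cos(bw)]])
        print(cam,n,'board xy',np.round(q,3),'z',round(p[2],3),round(d['p'],2))"
```

```text
[[324.0, 291.0], [296.0, 240.0], [443.0, 403.0]]
wrist waste1 board xy [-0.006 -0.236] z 0.02 0.62
wrist waste1 board xy [-0.079 -0.197] z 0.021 0.61
wrist groove_mouth board xy [-0.119 -0.107] z 0.083 0.69
top waste1 board xy [ 0.    -0.173] z 0.049 0.56
top waste1 board xy [-0.003 -0.221] z 0.019 0.49
top groove_mouth board xy [0.008 0.08 ] z 0.089 0.86
scene waste1 board xy [-0.06  -0.231] z 0.286 0.62
scene waste1 board xy [ 0.001 -0.226] z 0.017 0.46
scene waste1 board xy [-0.234 -0.233] z 0.02 0.35
scene groove_mouth board xy [0.042 0.032] z 0.084 0.93
scene groove_mouth board xy [-0.149  0.434] z 0.04 0.15
```

```bash
python3 -c "
from h import *
for f,z in (('t6',.03),('w6',.03)):
    c=dict(np.load(f+'.npz')); h=cv2.cvtColor(c['img'],cv2.COLOR_RGB2HSV)
    print(f,'cols x -100..+100, 5mm')
    for y in np.arange(-.13,-.29,-.006):
        P=np.array([[*bd(x,y),z] for x in np.arange(-.1,.101,.005)])
        u=np.round(w2pix(c,P)).astype(int).clip(0,[639,399]); H=h[u[:,1],u[:,0]]
        print('%5d '%(y*1000)+''.join('.' if s<60 else ('#' if v>150 else '+') for _,s,v in H))
"
```

```text
t6 cols x -100..+100, 5mm
 -130 +++++++++++++++++++++++++++++++++++++++++
 -136 +++++++++++++++++++++++++++++++++++++++++
 -142 #####+#++++++++++++++++++++++++++++++++++
 -148 ###############++++++++++++++++++++++++++
 -154 ++##+#############+++++++++++++++++++++++
 -160 .....+.............++###+.....+++++++++++
 -166 ...................++###......+++++++++++
 -172 ..................+++##+.......+...++++++
 -178 .................++++++..................
 -184 ..................+++....................
 -190 ..+########+++....####.........+.........
 -196 .#############...#####.........+++++++.++
 -202 ..############...#####..........+++++++++
 -208 ..############...####..........++++++++++
 -214 .................#####.........++++++++++
 -220 .................#####.........++++++++++
 -226 .................#####.........++++++++++
 -232 .................#####........+++++++++++
 -238 .................#####.........++++++++++
 -244 ..................####........+++++++++++
 -250 ..............................+++++++++++
 -256 ..............................+++++++++++
 -262 ............
[... 843 characters left out ...]
+++++++++........++++.......
 -208 ..##+++++++++++++++++.+......++++........
 -214 ..+++++++++++++++++++.........+..........
 -220 ..+++++++++++++++++......................
 -226 .++++++++++++++++#+......................
 -232 +++++++++++++++++###.....................
 -238 +++++++++++++++..####....................
 -244 ++++++++++++++...####....................
 -250 ++++++++++++.....####....................
 -256 +++++++++++...................+...+....+.
 -262 ++++++++++......................+..+.....
 -268 +++++++++................................
 -274 ++++++++..........................++++++.
 -280 +++++++............................++..++
 -286 ++++++...............................++++
```

Top mask: two blocks lie flat in the tray. The third is at board y -154 to -184 and may be leaning. I start the way back and look again from another place.

Emit:
send_rows:
  moves:
    - {"slide": [-0.15, 0.12, 0], "turn": 0.04, "gripper": 0.1}
    - {"slide": [-0.3, 0.24, 0], "turn": 0.1, "gripper": 0.1}
    - {"slide": [-0.45, 0.36, 0], "turn": 0.16, "gripper": 0.1}
    - {"slide": [-0.6, 0.48, 0], "turn": 0.22, "gripper": 0.1}
    - {"slide": [-0.75, 0.6, 0], "turn": 0.28, "gripper": 0.1}

```text
time_s: 19.08
tcp_pos: [0.4288, -0.1994, 0.2684]
eef_rot: [180.0, -0.1, -170.6]
contact_force: [0.7, -0.2, -1.7]
gripper_width: 0.0199
gripper_force: 49.6
```

Emit:
send_rows:
  moves:
    - {"slide": [0, 0, 0], "turn": 0.07, "gripper": 0.1}
    - {"slide": [0, 0, 0], "turn": 0.14, "gripper": 0.1}
    - {"slide": [0, 0, 0], "turn": 0.21, "gripper": 0.1}
    - {"slide": [0, 0, 0], "turn": 0.27, "gripper": 0.1}
    - {"slide": [0, 0, 0], "turn": 0.27, "gripper": 0.1}

```text
time_s: 19.5
tcp_pos: [0.4287, -0.2004, 0.2684]
eef_rot: [-180.0, -0.1, 165.2]
contact_force: [-0.1, -0.5, -1.9]
gripper_width: 0.0198
gripper_force: 49.6
```

```bash
python3 -c "
from h import *
s=get_state(); print({k:np.round(s[k],4).tolist() for k in ('time_s','tcp_pos','eef_rot')})
for f,n,z in (('t7','top',.03),('w7','wrist',.03),('w7','wrist',.06)):
    c=cap(n); np.savez(f,**c); h=cv2.cvtColor(c['img'],cv2.COLOR_RGB2HSV)
    print(f,z,'cols x -40..+60, 3mm')
    for y in np.arange(-.13,-.215,-.004):
        P=np.array([[*bd(x,y),z] for x in np.arange(-.04,.061,.003)])
        u=np.round(w2pix(c,P)).astype(int).clip(0,[639,399]); H=h[u[:,1],u[:,0]]
        print('%5d '%(y*1000)+''.join('.' if s<60 else ('#' if v>150 else '+') for _,s,v in H))
    if z==.03: print([(np.round(d['location'],3).tolist(),round(d['p'],2)) for d in optics.look_for(n,'waste1')[:5]])
print(bd(0,-.15),bd(0,-.17))
"
```

```text
{'time_s': 19.5, 'tcp_pos': [0.4287, -0.2004, 0.2684], 'eef_rot': [-179.988, -0.0833, 165.1944]}
t7 0.03 cols x -40..+60, 3mm
 -130 .......................+++++++++++
 -134 +++....................+++++++++++
 -138 +++....................+++++++++++
 -142 .++....................+++++++++++
 -146 +++...................++++++++++++
 -150 ++....................++++++++++++
 -154 +++..................+++++++++++++
 -158 ++...................+++++++++++++
 -162 +....................+++++++++++++
 -166 ....................++++++++++++++
 -170 .....................+++++++++++++
 -174 ....................++++++++++++++
 -178 ....................++++++++++++++
 -182 ....................++++++++++++++
 -186 ......................++++++++++++
 -190 ......................++++++++++++
 -194 ......................++++++++++++
 -198 ......................++++++++++++
 -202 ........................++++++++++
 -206 +.......................++++++++++
 -210 +.......................++++++++++
 -214 ..........................++++++++
[([0.44, -0.266, 0.016], 0.36)]
w7 0.03 cols x -40..+60, 3mm
 -130 +++++
[... 1238 characters left out ...]
++++++++++++++++++++++++++++++++.
 -158 +++++++++++++++++++++++++++++++++.
 -162 +++++++++++++++++++++++++++++++++.
 -166 ....++++++#++++++++++++++++++++++.
 -170 ....++++++++.+.+.+.+..+..+.+.+++..
 -174 ....++++++++......+.+..+++.....+..
 -178 ....++..................+.+.+..+..
 -182 ........+.........................
 -186 ...+######........................
 -190 ...+######........................
 -194 ...+######........................
 -198 ...+######..............+.++++++..
 -202 ...+######..............++++++++++
 -206 ...+######.................+++++++
 -210 ...+######.............+........+.
 -214 ...+######........................
[ 0.51625212 -0.23286488] [ 0.5119494  -0.25239656]
```

Emit:
send_rows:
  moves:
    - {"slide": [0, 0.2, 0], "turn": 0, "gripper": 0.1}
    - {"slide": [0, 0.4, 0], "turn": 0, "gripper": 0.1}
    - {"slide": [0, 0.6, 0], "turn": 0, "gripper": 0.1}
    - {"slide": [0, 0.8, 0], "turn": 0, "gripper": 0.1}
    - {"slide": [0, 1, 0], "turn": 0, "gripper": 0.1}

```text
time_s: 20.17
tcp_pos: [0.4668, -0.0542, 0.2693]
eef_rot: [180.0, 0.0, 165.5]
contact_force: [1.1, -0.3, -1.1]
gripper_width: 0.0196
gripper_force: 49.6
```

Emit:
send_rows:
  moves:
    - {"slide": [0.1, 0.2, 0], "turn": 0, "gripper": 0.1}
    - {"slide": [0.2, 0.4, 0], "turn": 0, "gripper": 0.1}
    - {"slide": [0.2, 0.6, 0], "turn": 0, "gripper": 0.1}
    - {"slide": [0.2, 0.8, 0], "turn": 0, "gripper": 0.1}
    - {"slide": [0.2, 1, 0], "turn": 0, "gripper": 0.1}

```text
time_s: 20.58
tcp_pos: [0.4754, 0.0988, 0.2695]
eef_rot: [180.0, 0.0, 165.5]
contact_force: [1.1, -0.1, -1.3]
gripper_width: 0.02
gripper_force: 49.6
```

```bash
python3 -c "
from h import *
s=get_state(); print({k:np.round(s[k],4).tolist() for k in ('time_s','tcp_pos','eef_rot')})
for n,z in (('top',.03),('scene',.03)):
    c=cap(n); np.savez(n+'8',**c); h=cv2.cvtColor(c['img'],cv2.COLOR_RGB2HSV)
    print(n,z,'cols x -100..+60, 4mm')
    for y in np.arange(-.13,-.255,-.005):
        P=np.array([[*bd(x,y),z] for x in np.arange(-.1,.061,.004)])
        u=np.round(w2pix(c,P)).astype(int).clip(0,[639,399]); H=h[u[:,1],u[:,0]]
        print('%5d '%(y*1000)+''.join('.' if s<60 else ('#' if v>150 else '+') for _,s,v in H))
    for m in ('waste1','groove_mouth'): print(m,[(np.round(d['location'],3).tolist(),round(d['p'],2)) for d in optics.look_for(n,m)[:5]])
"
```

```text
{'time_s': 20.5833, 'tcp_pos': [0.4754, 0.0988, 0.2695], 'eef_rot': [179.9607, 0.0356, 165.5445]}
top 0.03 cols x -100..+60, 4mm
 -130 +++++++++++++++++++++++++++##############
 -135 +++++++++++++++++++++++++++##############
 -140 +++++++++++++++++++++++++++##############
 -145 ++++++++++++++++++++++++++++#############
 -150 ++++++++++++++++++++++++++++#############
 -155 ..++...++....++....++..++++++###+++######
 -160 .........................+++##+..........
 -165 .......................++++++#...........
 -170 ......................+++++++++..........
 -175 ......................+++++++............
 -180 .......................++++..............
 -185 .......................+++...............
 -190 ..++++++++++++..+.....+++++..............
 -195 ..++++++++++++++++....+++++..............
 -200 ..++++++++++++++++....++++...............
 -205 ...++++++++++++++....++++++..............
 -210 .....+...+++..++++...++++++..............
 -215 .....................++++++..............
 -220 ......................++++...............
 -225 .....................++++++..............
 -230 .....
[... 1024 characters left out ...]
#######
 -195 ++++++.++++++++++++++#################.##
 -200 ...........+.+++++++...+#+####+#.........
 -205 ........................+++++++..........
 -210 .........................++++++..........
 -215 .........................++++++..........
 -220 .........................++++++..........
 -225 ........................++++++...........
 -230 ........................++++++...........
 -235 .........................+++++...........
 -240 .........................................
 -245 .........................................
 -250 .........................................
waste1 [([0.502, -0.306, 0.016], 0.59)]
groove_mouth [([0.598, -0.067, 0.088], 0.72), ([0.271, -0.264, 0.02], 0.19)]
```

All three blocks are now found in the tray: two flat (z about 0.016), and one leaning, its visible middle at z about 0.048. The groove is clear, so I return the rake to its bay.

Emit:
send_rows:
  moves:
    - {"slide": [0, 0.2, 0], "turn": 0, "gripper": 0.1}
    - {"slide": [0, 0.4, 0], "turn": 0, "gripper": 0.1}
    - {"slide": [0.1, 0.6, 0], "turn": 0, "gripper": 0.1}
    - {"slide": [0.2, 0.8, 0], "turn": 0, "gripper": 0.1}
    - {"slide": [0.25, 1, 0], "turn": 0, "gripper": 0.1}

```text
time_s: 21.3
tcp_pos: [0.4762, 0.252, 0.2696]
eef_rot: [180.0, -0.0, 165.3]
contact_force: [-0.1, -0.4, -0.4]
gripper_width: 0.0198
gripper_force: 49.6
```

Emit:
send_rows:
  moves:
    - {"slide": [0.05, 0.2, 0], "turn": 0, "gripper": 0.1}
    - {"slide": [0.1, 0.4, 0], "turn": 0, "gripper": 0.1}
    - {"slide": [0.15, 0.6, 0], "turn": 0, "gripper": 0.1}
    - {"slide": [0.2, 0.8, 0], "turn": 0, "gripper": 0.1}
    - {"slide": [0.22, 0.95, 0], "turn": 0, "gripper": 0.1}

```text
time_s: 21.72
tcp_pos: [0.481, 0.3992, 0.2692]
eef_rot: [180.0, -0.0, 165.4]
contact_force: [1.1, 0.5, -1.5]
gripper_width: 0.0196
gripper_force: 49.6
```

Emit:
send_rows:
  moves:
    - {"slide": [0, 0, 0], "turn": 0, "gripper": 0.1}
    - {"slide": [0, 0, 0], "turn": 0, "gripper": 0.1}
    - {"slide": [0, 0, 0], "turn": 0, "gripper": 0.1}
    - {"slide": [0, 0, 0], "turn": 0, "gripper": 0.1}
    - {"slide": [0, 0, 0], "turn": 0, "gripper": 0.1}

```text
time_s: 22.13
tcp_pos: [0.4811, 0.3969, 0.2696]
eef_rot: [180.0, 0.0, 165.4]
contact_force: [0.0, 0.5, -0.6]
gripper_width: 0.0197
gripper_force: 49.6
```

```bash
python3 -c "
from h import *
s=get_state(); print({k:np.round(s[k],4).tolist() for k in ('time_s','tcp_pos','eef_rot','joints')})
go(.4811,.4115,.086,165.65)"
```

```text
{'time_s': 22.1333, 'tcp_pos': [0.4811, 0.3969, 0.2696], 'eef_rot': [179.9736, 0.0123, 165.3574], 'joints': [57.4332, 14.3869, -2.3964, 0.0038, -73.1878, -162.0769]}
slide [0.025 0.094 1.224] turn -0.003
```

Emit:
send_rows:
  moves:
    - {"slide": [0.02, 0.09, 0.1], "turn": -0.003, "gripper": 0.1}
    - {"slide": [0.025, 0.09, 0.3], "turn": -0.003, "gripper": 0.1}
    - {"slide": [0.025, 0.09, 0.5], "turn": -0.003, "gripper": 0.1}
    - {"slide": [0.025, 0.09, 0.7], "turn": -0.003, "gripper": 0.1}
    - {"slide": [0.025, 0.09, 0.9], "turn": -0.003, "gripper": 0.1}

```text
time_s: 22.55
tcp_pos: [0.4808, 0.4114, 0.1337]
eef_rot: [179.9, 0.0, 165.7]
contact_force: [0.6, 0.2, -1.5]
gripper_width: 0.0197
gripper_force: 49.6
```

Emit:
send_rows:
  moves:
    - {"slide": [0, 0, 0.05], "turn": 0, "gripper": 0.1}
    - {"slide": [0, 0, 0.1], "turn": 0, "gripper": 0.1}
    - {"slide": [0, 0, 0.15], "turn": 0, "gripper": 0.1}
    - {"slide": [0, 0, 0.2], "turn": 0, "gripper": 0.1}
    - {"slide": [0, 0, 0.24], "turn": 0, "gripper": 0.1}

```text
time_s: 22.97
tcp_pos: [0.4812, 0.4127, 0.099]
eef_rot: [179.9, 0.0, 165.7]
contact_force: [-0.5, 0.4, -1.0]
gripper_width: 0.0196
gripper_force: 49.6
```

```bash
python3 -c "
from h import *
s=get_state(); print({k:np.round(s[k],4).tolist() for k in ('time_s','tcp_pos','eef_rot','contact_force')})
go(.4811,.4113,.086,165.65)"
```

```text
{'time_s': 22.9667, 'tcp_pos': [0.4812, 0.4127, 0.099], 'eef_rot': [179.8808, 0.048, 165.6941], 'contact_force': [-0.5387, 0.3945, -1.0158]}
slide [-0.002 -0.009  0.086] turn 0.0
```

Emit:
send_rows:
  moves:
    - {"slide": [0, -0.005, 0.02], "turn": 0, "gripper": 0.1}
    - {"slide": [0, -0.005, 0.04], "turn": 0, "gripper": 0.1}
    - {"slide": [0, -0.005, 0.06], "turn": 0, "gripper": 0.1}
    - {"slide": [0, -0.005, 0.07], "turn": 0, "gripper": 0.1}
    - {"slide": [0, -0.005, 0.07], "turn": 0, "gripper": 0.1}

```text
time_s: 23.38
tcp_pos: [0.4804, 0.4114, 0.0875]
eef_rot: [-180.0, -0.0, 165.7]
contact_force: [0.5, -0.1, -0.6]
gripper_width: 0.0198
gripper_force: 49.6
```

Emit:
send_rows:
  moves:
    - {"slide": [0, 0, 0.005], "turn": 0, "gripper": 0.1}
    - {"slide": [0, 0, 0.005], "turn": 0, "gripper": 0.1}
    - {"slide": [0, 0, 0.005], "turn": 0, "gripper": 0.1}
    - {"slide": [0, 0, 0.005], "turn": 0, "gripper": 0.1}
    - {"slide": [0, 0, 0.005], "turn": 0, "gripper": 0.1}

```text
time_s: 23.8
tcp_pos: [0.4805, 0.4115, 0.0871]
eef_rot: [180.0, 0.0, 165.7]
contact_force: [-0.1, 0.6, -0.5]
gripper_width: 0.0197
gripper_force: 49.6
```

Emit:
send_rows:
  moves:
    - {"slide": [0, 0, 0.005], "turn": 0, "gripper": 0.1}
    - {"slide": [0, 0, 0.005], "turn": 0, "gripper": 0.1}
    - {"slide": [0, 0, 0.005], "turn": 0, "gripper": 0.1}
    - {"slide": [0, 0, 0.005], "turn": 0, "gripper": 0.1}
    - {"slide": [0, 0, 0.005], "turn": 0, "gripper": 0.1}

```text
time_s: 24.22
tcp_pos: [0.4804, 0.4114, 0.0862]
eef_rot: [180.0, 0.0, 165.7]
contact_force: [0.1, 0.3, -0.9]
gripper_width: 0.0198
gripper_force: 49.6
```

Emit:
send_rows:
  moves:
    - {"slide": [0, 0, 0.004], "turn": 0, "gripper": 0.1}
    - {"slide": [0, 0, 0.004], "turn": 0, "gripper": 0.1}
    - {"slide": [0, 0, 0.004], "turn": 0, "gripper": 0.1}
    - {"slide": [0, 0, 0.004], "turn": 0, "gripper": 0.1}
    - {"slide": [0, 0, 0.004], "turn": 0, "gripper": 0.1}

```text
time_s: 24.63
tcp_pos: [0.4805, 0.4115, 0.086]
eef_rot: [180.0, 0.0, 165.7]
contact_force: [-2.0, -1.4, 5.4]
gripper_width: 0.0199
gripper_force: 49.6
```

Emit:
send_rows:
  moves:
    - {"slide": [0, 0, 0.003], "turn": 0, "gripper": 0.1}
    - {"slide": [0, 0, 0.003], "turn": 0, "gripper": 0.1}
    - {"slide": [0, 0, 0.003], "turn": 0, "gripper": 0.1}
    - {"slide": [0, 0, 0.003], "turn": 0, "gripper": 0.1}
    - {"slide": [0, 0, 0.003], "turn": 0, "gripper": 0.1}

```text
time_s: 25.05
tcp_pos: [0.4805, 0.4115, 0.0859]
eef_rot: [180.0, 0.0, 165.7]
contact_force: [-3.8, -1.8, 8.4]
gripper_width: 0.0195
gripper_force: 49.6
```

Seated on the notches at the same height as at the grasp. I release and rise.

Emit:
send_rows:
  newtons: 10
  moves:
    - {"slide": [0, 0, -0.005], "turn": 0, "gripper": 0.1}
    - {"slide": [0, 0, -0.005], "turn": 0, "gripper": 0.3}
    - {"slide": [0, 0, -0.005], "turn": 0, "gripper": 0.7}
    - {"slide": [0, 0, -0.005], "turn": 0, "gripper": 0.7}
    - {"slide": [0, 0, -0.005], "turn": 0, "gripper": 0.7}

```text
time_s: 25.47
tcp_pos: [0.4804, 0.4113, 0.0856]
eef_rot: [-180.0, -0.0, 165.7]
contact_force: [-0.5, 1.3, -0.2]
gripper_width: 0.0408
gripper_force: 0.0
```

Emit:
send_rows:
  moves:
    - {"slide": [0, 0, 0], "turn": 0, "gripper": 0.7}
    - {"slide": [0, 0, 0], "turn": 0, "gripper": 0.7}
    - {"slide": [0, 0, 0], "turn": 0, "gripper": 0.7}
    - {"slide": [0, 0, 0], "turn": 0, "gripper": 0.7}
    - {"slide": [0, 0, 0], "turn": 0, "gripper": 0.7}

```text
time_s: 25.88
tcp_pos: [0.4804, 0.4114, 0.0859]
eef_rot: [180.0, -0.0, 165.7]
contact_force: [0.7, -0.9, 0.3]
gripper_width: 0.0609
gripper_force: 0.0
```

Emit:
send_rows:
  moves:
    - {"slide": [0, 0, -0.1], "turn": 0, "gripper": 0.7}
    - {"slide": [0, 0, -0.3], "turn": 0, "gripper": 0.7}
    - {"slide": [0, 0, -0.5], "turn": 0, "gripper": 0.7}
    - {"slide": [0, 0, -0.75], "turn": 0, "gripper": 0.7}
    - {"slide": [0, 0, -1], "turn": 0, "gripper": 0.7}

```text
time_s: 26.3
tcp_pos: [0.4801, 0.4109, 0.2371]
eef_rot: [-179.9, -0.0, 165.7]
contact_force: [1.3, 0.6, 0.6]
gripper_width: 0.0615
gripper_force: 0.0
```

Emit:
send_rows:
  moves:
    - {"slide": [0, -0.1, -0.25], "turn": 0, "gripper": 0.7}
    - {"slide": [0, -0.2, -0.5], "turn": 0, "gripper": 0.7}
    - {"slide": [0, -0.3, -0.7], "turn": 0, "gripper": 0.7}
    - {"slide": [0, -0.4, -0.7], "turn": 0, "gripper": 0.7}
    - {"slide": [0, -0.4, -0.7], "turn": 0, "gripper": 0.7}

```text
time_s: 26.72
tcp_pos: [0.4656, 0.352, 0.3444]
eef_rot: [179.7, 0.1, 165.7]
contact_force: [0.3, 0.4, -0.5]
gripper_width: 0.0614
gripper_force: 0.0
```

```bash
python3 -c "
from h import *
s=get_state(); print({k:np.round(s[k],4).tolist() for k in ('time_s','tcp_pos','contact_force','gripper_width')})
for n in ('wrist','top'):
    c=cap(n)
    for m in ('rake','chisel','waste1','pencil'): print(n,m,[(np.round(d['location'],3).tolist(),round(d['p'],2)) for d in optics.look_for(n,m)[:4]])
    if n=='wrist':
        h=cv2.cvtColor(c['img'],cv2.COLOR_RGB2HSV)
        r=np.radians(-14.35); R=np.array([[np.cos(r),-np.sin(r)],[np.sin(r),np.cos(r)]])
        for x in np.arange(-.08,.2,.01):
            P=np.array([[*(np.array([.481,.4095])+R@[x,y]),.106] for y in np.arange(-.04,.041,.002)])
            u=np.round(w2pix(c,P)).astype(int).clip(0,[639,399]); H=h[u[:,1],u[:,0]]
            print('%4d '%(x*1000)+''.join('s' if a<60 and v>110 else ('#' if v>150 else '.') for _,a,v in H))
"
```

```text
{'time_s': 26.7167, 'tcp_pos': [0.4656, 0.352, 0.3444], 'contact_force': [0.2966, 0.3952, -0.4615], 'gripper_width': 0.0614}
wrist rake [([0.497, 0.406, 0.109], 0.91)]
wrist chisel [([0.492, 0.406, 0.11], 0.69), ([0.485, 0.301, 0.113], 0.62)]
wrist waste1 []
wrist pencil [([0.452, -0.018, 0.096], 0.67), ([0.262, 0.267, 0.024], 0.55)]
 -80 #########################################
 -70 .................................########
 -60 ...................sssssss#......########
 -50 ..................##########.............
 -40 ..................#########..............
 -30 ..................#########......########
 -20 ..................##########.....########
 -10 ..................#########......########
   0 ..................##########.....########
   9 ..................#########......########
  19 ..................#########......########
  29 ...................#########.....########
  39 ..................#########......########
  49 ..................##########.....########
  59 ..................#########......########
  69 ...................########.........#####
  79 .......
[... 192 characters left out ...]
####..sssssss#######..........
 129 #################...sss#######...........
 139 ###################.sss########..........
 149 ###################.sss########..........
 159 #################################........
 169 .........................................
 179 .........................................
 189 ........s..s...s...s........ss......s....
 199 ssssssssssss.ss.ssssss.sssssssssssss..ss.
top rake [([0.464, 0.411, 0.114], 0.78), ([0.497, 0.299, 0.106], 0.7)]
top chisel [([0.498, 0.298, 0.105], 0.87)]
top waste1 [([0.371, -0.494, 0.072], 0.71), ([0.45, -0.27, 0.015], 0.64), ([0.499, -0.301, 0.02], 0.49), ([0.548, -0.09, 0.087], 0.49)]
top pencil [([0.453, -0.028, 0.095], 0.73)]
```

```bash
python3 -c "
from h import *
print(order.close_job())"
```

```text
the job is handed in; nothing more can be done
None
```

I raked the groove clear and handed the job in at about 27 s: all three waste blocks are in the tray, two flat and one apparently leaning against the board's edge, and the rake is back in its bay, hook down.

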